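Brace the spare-key jar and unscrew its cap

ROBOT

A 6-joint arm with a two-finger parallel gripper is mounted at the origin on the work surface. World frame = base frame: x ahead of the robot, y to its left, z up, the work surface at z = 0. Lengths are in m, angles in degrees, forces in N, time in s.
With the tool pointing down it reaches from about 0.275 to 0.85 m from the base axis. Payload 19 kg.
Tool frame: the origin (TCP) lies between the finger pads; the fingertips stand 25 mm ahead of it and the grasp point (between the pads) lies 6 mm ahead of it; z points along the fingers, y is the line along which they close (so a half turn about z gives the same grasp; the last joint's range is limited). The gripper opens to 85 mm and grips with 20 to 120 N. Pads are 22 mm wide; open, the fingers measure 114 mm over their backs; the gripper's body (76 mm by 85 mm) begins 54 mm behind the grasp point. The pads swing forward as they close: fully open they stand 13 mm farther back than shut.
Start: joints at [-76.433, 8.623, 82.357, -0, 89.026, -7.678], TCP at [0.208, -0.536, 0.256] pointing down, gripper open.
Joint ranges: [-160.23, 160.23], [-39.13, 120.54], [6.94, 153.29], [-79.49, 259.48], [9.18, 160.14], [-161.06, 161.06]. Speed limits (degrees/s): [108.29, 108.29, 127.2, 172.46, 172.46, 172.46].

INTERFACE

Orientations are given as [roll, pitch, yaw] about the fixed x, y, z axes, in that order (R = Rz(yaw) Ry(pitch) Rx(roll)).
In Python, from cell import sensors, optics, env gives the robot as it stands.
- The arm moves only by the shell command python3 -m creep 'ROWS' [FORCE]. ROWS is JSON, a list of rows, each a list of 3 entries, a list of its own where there are three numbers: the shift along the tool's x, y, z scaled (see below), then the turn, a rotation vector about the tool's x, y, z scaled (see below), then the closure, from -1 (fully open) to 1 (shut). In form: [[[tx, ty, tz], [wx, wy, wz], jaw], ...]. A call has 1 to 20 rows; each row is the pose to reach, as a shift and turn from the pose commanded when the call began, along the tool's axes at that moment, turning the shorter way round; what a row does not reach only later rows make up. The controller multiplies each number of a shift by 0.2 m and each number of a turn by pi rad. A row lasts 1/10 s, in which the tool goes at most 50 mm and 8.59 degrees, less where a joint would pass 70% of its speed; a pose out of reach is approached as far as the arm can. A call with a number of a shift or a turn outside -1 to 1 is refused whole. A call with a gripper value outside its range is refused whole. The fingers move at their own pace and stop on an object; FORCE is the grip in N (left out, the last holds). Time passes only in rows, so rows that repeat a pose let the fingers close. It gives the time, the measured TCP pose, the force, the opening and the grip force at its end, in the units of the state.
- sensors.observe(): the state, without advancing time (a new reading comes with each control period).
- optics.get_image(name): name is "side" or "top"; returns the picture (420x560x3 uint8, blue, green, red); there is no depth.
- optics.calibration(name): a dict with "fx", "fy", "cx", "cy" (pixels), "world_from_camera" (4x4, takes a point from camera to world coordinates). Camera axes: x right, y down, z forward; pixel columns grow to the right and rows downward; lengths in m; the calibration is good to about 2 mm. A picture is of the moment at which its call begins. calibration takes no time and is no camera call.
- env.job_done(): hands the job in; it is judged then, once.
The state is a dict: "t": time; "joint_pos": joint angles; "joint_velocities": joint speeds; "joint_efforts": joint torques, N m; "eef_pos": TCP position; "tool_rot": TCP orientation; "wrist_force": force on the tool from outside, world axes, zero at the start; "wrist_torque": the same for the moment, N m; "gripper_width": finger opening in m; "gripper_force": force on a finger pad.
Only numpy, scipy, OpenCV 4.12 (cv2) and the standard library are available. Lean on these libraries where they do the work, as an engineer would, in place of code of your own. Each camera call takes 0.05 s, during which the arm holds its last target. There are 200 camera calls.

TASK

Open the spare-key jar that stands in the metal brace: first press the brace's pedal all the way down to its stop, where it snaps over and stays, so that the jaw clamps the jar. Then unscrew the tight cap (anticlockwise seen from above, roughly a quarter turn) until the thread lets go, lift it straight up off the neck and finish while still holding it in the gripper, level and centred about 2 cm above the jar's mouth. Leave the jar standing clamped in the brace and do not disturb the things lying around it.

Things in the scene. Friction and masses are not known exactly. Their poses are not given: they have to be found in the camera images.
- pedal (a joint): Steel pedal of the brace, hinged at its end nearest the jar. 0 = raised (tread end up, 20 degrees), 0.35 rad = level, at its stop. Over-centre spring: resists a push at the tread with at most about 12 N until about 0.15 rad, then snaps to the stop by itself and stays there unheld.
- pedal_tread (a point): Centre of the top face of the pedal's ribbed tread (46 x 36 mm, 6 mm thick), 76 mm from the hinge. The hinge line is 35 mm above the work surface, along the brace's x. This point is about 64 mm above the work surface when raised; 38 mm at the stop, and then 4 mm farther from the jar. Axes as the brace's while raised.
- brace: Fixed aluminium jar brace, base plate 100 x 235 x 8 mm. Origin on the work surface under the clamped jar's axis, z up. V block (48 mm high) on its +y side, jaw (49 mm high) on its -y side, pedal beyond it: hinge at y = -72 mm, tread at y = -148 mm when down. The pedal pushes the jaw along +y with about 24 N and shifts the jar up to 5 mm. Unclamped, the jar turns with the cap.
- jar: White ceramic jar, 58 mm in diameter, 95 mm high to its mouth, 0.35 kg, loose on the brace's 8 mm thick base plate. Origin at the centre of its underside, z up along its axis. Body 58 mm high, then a shoulder up to 69 mm and a neck of 39 mm diameter. A springy gasket in the mouth pushes the cap up.
- jar_mouth (a point): Centre of the jar's mouth, on its rim, 95 mm above its underside (103 mm above the work surface); axes as the jar's.
- cap: Ribbed aluminium screw cap, 60 mm across, 26 mm high, 60 g, a dark line on top along its +x. Origin at the centre of its lower edge (at first 84 mm above the work surface), z up. Its turn against the jar (cap x from jar x, anticlockwise) starts at 0 to 0.2 rad; the thread lets go at 1.03, the cap springs up to 3 mm; stop at 1.6 rad. Takes 0.2 to 0.4 N m; rise to clear the neck 20 mm.
- cap_mid (a point): Centre of the cap, on its axis, half-way up (13 mm above its lower edge); axes as the cap's.
- cap_mark (a point): Point on top of the cap, 25 mm from its axis along its own +x (outer end of the dark line).
- power_bank: Bystander: navy power bank, 70 x 140 x 16 mm, lying flat; origin under its centre.
- mouse: Bystander: glossy black computer mouse, 100 x 58 x 30 mm; origin under its centre.
- coaster: Bystander: round cork coaster, 94 mm across, 6 mm thick; origin under its centre.
- mirror: Bystander: pale pink closed compact mirror, 72 mm across, 12 mm thick; origin under its centre.
Mind the look-alikes: they are no part of the job. There is more than one size of the cap; the job needs the larger. What is shaped like the jar but yellow is not meant.

How it is judged:
By the outcome, as a careful person would: the job done as asked, in the order asked, and still so for the second after the job is handed in, while the arm keeps its last pose, push and grip.
It also fails if it takes over 45 s, if anything falls off the work surface, if the arm or the gripper's body presses on something with over 40 N, if the wrist force passes 120 N, or if a joint passes its speed limit or range.

## Working session

There is one attempt and no reset: what is moved stays moved. The work goes in short steps, Python scripts to look and compute and a shell command to move; the robot and the scene stay as the last step left them, time stands still between calls to the robot, and variables do not carry over. Pictures are saved under pics/ and viewed, at most 10 in all, crops included, and the job is handed in when it is done.

```bash
ls; mkdir -p pics; python3 - <<'E'
from cell import sensors, optics, env
import cv2,numpy as np
s=sensors.observe();print(s)
for n in("top","side"):
    im=np.array(optics.get_image(n));cv2.imwrite(f"pics/{n}0.png",im)
    c=optics.calibration(n);print(n,{k:np.round(v,4).tolist() for k,v in c.items()})
E
```

```text
pics
{'t': 0.0, 'joint_pos': array([-7.64321875e+01,  8.65005349e+00,  8.23918128e+01, -2.28620139e-04,
        8.90254101e+01, -7.67922799e+00]), 'joint_velocities': array([-0.04217128, -0.10556897, -0.00211006,  0.03566049,  0.00458786,
        0.07188459]), 'joint_efforts': array([-4.51101259e-04, -7.13057828e+01, -5.70871389e+01, -2.32385701e-04,
        8.85397021e-03, -6.95196536e-05]), 'eef_pos': array([ 0.20829078, -0.53572593,  0.25569472]), 'tool_rot': array([-1.79933296e+02, -8.76340620e-03,  2.12470394e+01]), 'wrist_force': array([ 0.32581825, -0.08284358, -0.21708721]), 'wrist_torque': array([-0.0163544 , -0.04467607,  0.02319924]), 'gripper_force': 0.0, 'gripper_width': 0.08589119653282386}
top {'fx': 413.4893, 'fy': 413.4893, 'cx': 280.0993, 'cy': 205.4432, 'world_from_camera': [[0.0253, -0.9857, 0.1665, 0.4607], [-0.9995, -0.0281, -0.0148, 0.0277], [0.0192, -0.166, -0.9859, 0.9975], [0.0, 0.0, 0.0, 1.0]]}
side {'fx': 427.2891, 'fy': 427.2891, 'cx': 281.5941, 'cy': 208.8527, 'world_from_camera': [[-0.9422, -0.2484, 0.2247, 0.3726], [-0.3347, 0.7238, -0.6034, 0.6549], [-0.0127, -0.6437, -0.7652, 0.931], [0.0, 0.0, 0.0, 1.0]]}
```

View pics/top0.png

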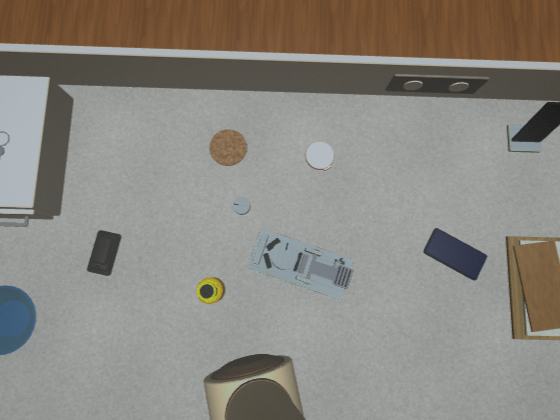

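View pics/side0.png

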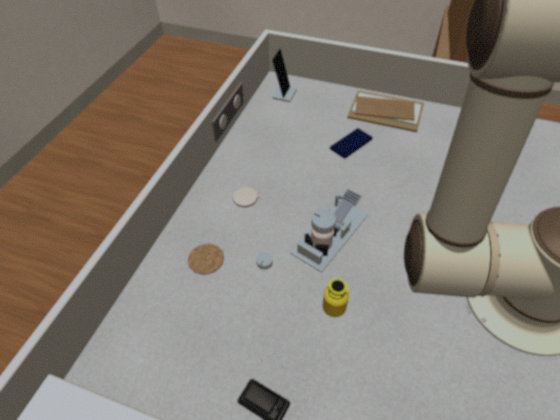

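The top view shows the brace at about (300,263), with the cap near (282,257) and the tread near (343,275). The yellow decoy jar is at (209,290) and the small cap at (241,205). Next I zoom in on the brace.

```bash
python3 - <<'E'
import cv2,numpy as np
a=cv2.imread("pics/top0.png")[225:305,240:360];b=cv2.imread("pics/side0.png")[180:275,285:380]
a=cv2.resize(a,None,fx=6.5,fy=6.5,interpolation=cv2.INTER_CUBIC);cv2.imwrite("pics/topc.png",a)
cv2.imwrite("pics/sidec.png",cv2.resize(b,None,fx=6,fy=6,interpolation=cv2.INTER_CUBIC))
E
```

```text
(no output)
```

View pics/topc.png

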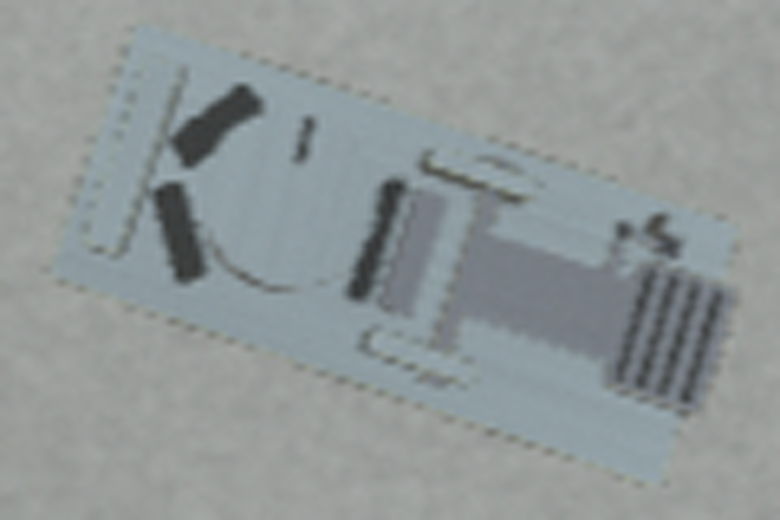

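View pics/sidec.png

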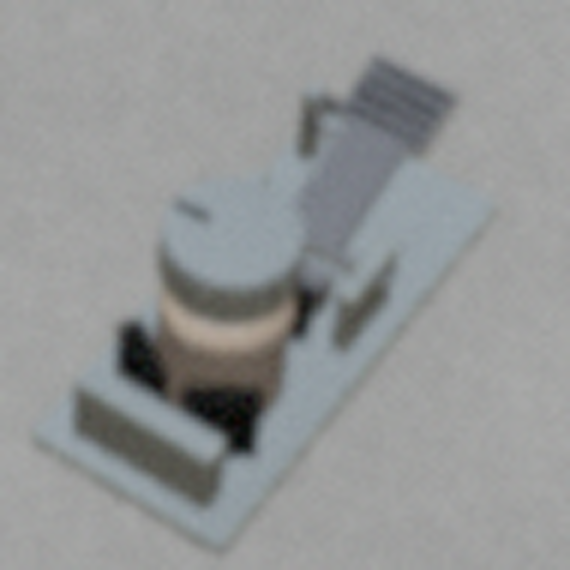

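The brace axis runs along the crop's left-right direction with the tread at the right. The plate corners are at crop pixels (138,25), (738,225), (660,487) and (50,275). The cap centre is near (286,199), with the mark end at (312,118). In the side crop the cap-top centre is near (232,236).

```bash
cat > h.py <<'E'
import numpy as np
from cell import sensors, optics
from scipy.spatial.transform import Rotation as R
def ray(n,p):
    c=optics.calibration(n);T=np.array(c["world_from_camera"])
    d=T[:3,:3]@[(p[0]-c["cx"])/c["fx"],(p[1]-c["cy"])/c["fy"],1];return T[:3,3],d
def plane(n,p,z):
    o,d=ray(n,p);return o+d*(z-o[2])/d[2]
def proj(n,P):
    c=optics.calibration(n);T=np.array(c["world_from_camera"]);q=T[:3,:3].T@(np.array(P)-T[:3,3])
    return np.array([c["fx"]*q[0]/q[2]+c["cx"],c["fy"]*q[1]/q[2]+c["cy"]])
def tri(p,q):
    A=np.zeros((3,3));b=np.zeros(3)
    for n,x in(("top",p),("side",q)):
        o,d=ray(n,x);d=d/np.linalg.norm(d);M=np.eye(3)-np.outer(d,d);A+=M;b+=M@o
    return np.linalg.solve(A,b)
def togo(P,yaw):
    """shift (scaled) and turn (scaled) from present pose to pointing-down pose at P, tool yaw deg"""
    s=sensors.observe();Rt=R.from_euler("xyz",s["tool_rot"],degrees=True)
    G=R.from_euler("xyz",[180,0,yaw],degrees=True)
    print("shift",np.round(Rt.inv().apply(np.array(P)-s["eef_pos"])/.2,4),"turn",np.round((Rt.inv()*G).as_rotvec()/np.pi,4),"t",s["t"])
E
python3 - <<'E'
from h import *
tc=lambda x,y:(240+(x+.5)/6.5-.5,225+(y+.5)/6.5-.5)
sc=lambda x,y:(285+(x+.5)/6-.5,180+(y+.5)/6-.5)
C=[plane("top",tc(*p),.008) for p in((138,25),(738,225),(660,487),(50,275))]
C=np.array(C);print(C.round(4));print([round(np.linalg.norm(C[i]-C[i-1]),4) for i in range(4)])
u=(C[0]+C[3]-C[1]-C[2])[:2];u/=np.linalg.norm(u);print("brace +y",u,"angle x",np.degrees(np.arctan2(u[1],u[0]))-90)
# side corners
S=np.array([plane("side",sc(*p),.008) for p in((38,437),(220,550),(495,205))]);print("side corners",S.round(4))
print("cap top",plane("top",tc(286,199),.11),plane("side",sc(232,236),.11),tri(tc(286,199),sc(232,236)))
m=tri(tc(312,118),sc(178,206));print("mark",m,plane("top",tc(312,118),.11),plane("side",sc(178,206),.11))
# tread corners: top (645,262),(737,288),(692,410),(605,385)
t=np.mean([tc(*p) for p in((645,260),(737,288),(695,412),(606,385))],0);q=np.mean([sc(*p) for p in((378,57),(456,100),(415,155),(343,105))],0)
print("tread",t,q,tri(t,q),plane("top",t,.064),plane("side",q,.064))
E
```

```text
[[ 0.5705  0.0579  0.008 ]
 [ 0.5029 -0.1643  0.008 ]
 [ 0.4084 -0.1357  0.008 ]
 [ 0.4783  0.0868  0.008 ]]
[np.float64(0.0966), np.float64(0.2322), np.float64(0.0988), np.float64(0.2333)]
brace +y [0.29550023 0.95534267] angle x -17.18753579104296
side corners [[ 0.5712  0.0586  0.008 ]
 [ 0.4809  0.0876  0.008 ]
 [ 0.4122 -0.1335  0.008 ]]
cap top [0.50318499 0.00431928 0.11      ] [0.50595559 0.0047022  0.11      ] [0.50456945 0.00452368 0.10997497]
mark [ 0.53071949 -0.00352168  0.10988288] [ 0.52997116 -0.00362639  0.11      ] [ 0.5314422  -0.00335987  0.11      ]
tread [342.76923077 276.30769231] [350.91666667 196.95833333] [ 0.46287746 -0.13010798  0.06336776] [ 0.4620171  -0.13012549  0.064     ] [ 0.46366854 -0.12939742  0.064     ]
```

```bash
python3 - <<'E'
from h import *
togo([.462,-.132,.12],21.25)
togo([.462,-.132,.12],-17.2+90)
E
```

```text
shift [ 1.9137 -1.4212  0.6806] turn [-0.0004 -0.     -0.    ] t 0.1
shift [ 1.9137 -1.4212  0.6806] turn [-3.000e-04 -2.000e-04 -2.864e-01] t 0.1
```

```bash
python3 -m creep '[[[0.95,-0.7,0.2],[0,0,0],1],[[0.95,-0.7,0.2],[0,0,0],1],[[0.95,-0.7,0.2],[0,0,0],1],[[0.95,-0.7,0.2],[0,0,0],1],[[0.95,-0.7,0.2],[0,0,0],1],[[0.95,-0.7,0.2],[0,0,0],1],[[0.95,-0.7,0.2],[0,0,0],1]]' 60; python3 -m creep '[[[0.96,-0.72,0.4],[0,0,0],1],[[0.96,-0.72,0.4],[0,0,0],1],[[0.96,-0.72,0.4],[0,0,0],1],[[0.96,-0.72,0.4],[0,0,0],1],[[0.96,-0.72,0.4],[0,0,0],1],[[0.96,-0.72,0.4],[0,0,0],1],[[0.96,-0.72,0.4],[0,0,0],1],[[0.96,-0.72,0.4],[0,0,0],1]]'; python3 -c "
from h import *
togo([.462,-.132,.094],21.25)"
```

```text
t: 0.8
eef_pos: [0.335, -0.336, 0.2163]
tool_rot: [-180.0, 0.0, 21.4]
wrist_force: [0.1, -1.0, 0.8]
gripper_width: -0.0
gripper_force: 0.0
t: 1.6
eef_pos: [0.4613, -0.1342, 0.1366]
tool_rot: [180.0, 0.0, 21.2]
wrist_force: [-0.6, -0.3, -0.4]
gripper_width: -0.0001
gripper_force: 0.0
shift [ 0.0071 -0.0089  0.2129] turn [ 0.0001  0.     -0.0004] t 1.6
```

```bash
python3 -m creep '[[[0.01,-0.01,0.1],[0,0,0],1],[[0.01,-0.01,0.2],[0,0,0],1],[[0.01,-0.01,0.24],[0,0,0],1],[[0.01,-0.01,0.26],[0,0,0],1],[[0.01,-0.01,0.28],[0,0,0],1],[[0.01,-0.01,0.30],[0,0,0],1],[[0.01,-0.01,0.30],[0,0,0],1]]'; python3 -m creep '[[[0,0,0.015],[0,0,0],1],[[0,0,0.03],[0,0,0],1],[[0,0,0.045],[0,0,0],1],[[0,0,0.06],[0,0,0],1],[[0,0,0.06],[0,0,0],1]]'
```

```text
t: 2.3
eef_pos: [0.4623, -0.1305, 0.076]
tool_rot: [-180.0, 0.0, 21.2]
wrist_force: [-0.1, 0.5, 0.1]
gripper_width: -0.0
gripper_force: 0.0
t: 2.8
eef_pos: [0.4624, -0.13, 0.0638]
tool_rot: [-180.0, 0.0, 21.3]
wrist_force: [-0.3, 0.0, 0.4]
gripper_width: 0.0
gripper_force: 0.0
```

```bash
python3 -m creep '[[[0,0,0.006],[0,0,0],1],[[0,0,0.012],[0,0,0],1],[[0,0,0.012],[0,0,0],1]]'; python3 -m creep '[[[0,0,-0.2],[0,0,0],1],[[0,0,-0.4],[0,0,0],1],[[0,0,-0.6],[0,0,0],0],[[0,-0.3,-0.6],[0,0,0],-1],[[0,-0.3,-0.6],[0,0,0],-1]]'
python3 - <<'E'
from h import *;import cv2
a=np.array(optics.get_image("top"));b=np.array(optics.get_image("side"))
cv2.imwrite("pics/t1.png",a);cv2.imwrite("pics/s1.png",b)
f=lambda i:cv2.resize(i,(380,320),interpolation=cv2.INTER_CUBIC)
cv2.imwrite("pics/both1.png",np.hstack([f(a[225:305,240:335+0]) ,f(b[180:260,285:380])]))
E
```

```text
t: 3.1
eef_pos: [0.4628, -0.1302, 0.0627]
tool_rot: [180.0, -0.0, 21.3]
wrist_force: [-5.2, 1.8, 13.5]
gripper_width: 0.0001
gripper_force: 7.1
t: 3.6
eef_pos: [0.44, -0.072, 0.183]
tool_rot: [180.0, -0.1, 21.3]
wrist_force: [-0.4, -0.2, -0.7]
gripper_width: 0.0432
gripper_force: 0.0
```

View pics/both1.png

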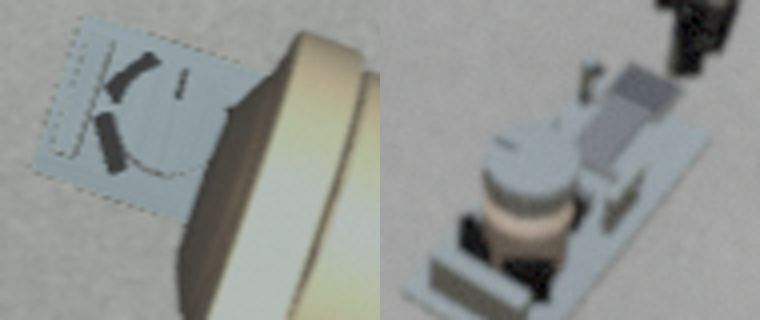

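The side view shows the pedal level at its stop. Its top was at 38 mm with 13 N of push. In the top half the cap mark moved left by about 2 px, so the jar shifted roughly 4 mm along +y. I'll measure that shift by matching the mark between the pictures.

```bash
python3 - <<'E'
from h import *;import cv2
def sh(n0,n1,x0,y0,x1,y1,k=8,pad=4):
    a=cv2.imread(n0);b=cv2.imread(n1);r=lambda i:cv2.resize(i,None,fx=k,fy=k,interpolation=cv2.INTER_CUBIC)
    m=cv2.matchTemplate(r(b[y0-pad:y1+pad,x0-pad:x1+pad]),r(a[y0:y1,x0:x1]),cv2.TM_CCOEFF_NORMED)
    _,v,_,l=cv2.minMaxLoc(m);return np.array(l)/k-pad,v
dt,v1=sh("pics/top0.png","pics/t1.png",282,240,292,253);ds,v2=sh("pics/side0.png","pics/s1.png",309,207,326,222)
print(dt,v1,ds,v2)
tc=np.array((240+286.5/6.5-.5,225+199.5/6.5-.5));sc=np.array((285+232.5/6-.5,180+236.5/6-.5))
print(tri(tc,sc),tri(tc+dt,sc+ds),plane("top",tc+dt,.11),plane("side",sc+ds,.11))
P=tri(tc+dt,sc+ds);togo([P[0],P[1],.15],21.25)
E
```

```text
[-1.5   -0.375] 0.9524955749511719 [-0.625  0.875] 0.9557112455368042
[0.50456945 0.00452368 0.10997497] [0.50526092 0.00774404 0.11006407] [0.50389636 0.00753955 0.11      ] [0.50664612 0.00784934 0.11      ]
shift [ 0.4488 -0.2587  0.1611] turn [ 0.0001 -0.0002  0.0006] t 3.7
```

```bash
python3 -m creep '[[[0.2,-0.26,0],[0,0,0],-1],[[0.449,-0.259,0.1],[0,0,0],-1],[[0.449,-0.259,0.16],[0,0,0],-1],[[0.449,-0.259,0.16],[0,0,0],-1],[[0.449,-0.259,0.16],[0,0,0],-1],[[0.449,-0.259,0.16],[0,0,0],-1]]' 90
python3 - <<'E'
from h import *;import cv2
b=np.array(optics.get_image("side"))
cv2.imwrite("pics/s2.png",cv2.resize(b[150:270,270:390],(600,600),interpolation=cv2.INTER_CUBIC))
togo([.5053,.0077,.1],21.25);print(sensors.observe()["gripper_width"])
E
```

```text
t: 4.3
eef_pos: [0.5057, 0.0057, 0.1505]
tool_rot: [180.0, -0.0, 21.2]
wrist_force: [-0.4, -0.6, -0.6]
gripper_width: 0.0856
gripper_force: 0.0
shift [ 0.0016 -0.0102  0.2536] turn [ 0.0002 -0.0003 -0.0003] t 4.35
0.08536326510113934
```

View pics/s2.png

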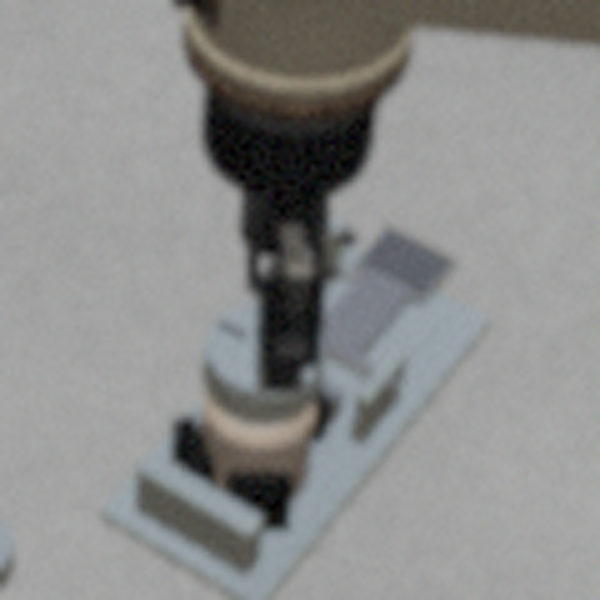

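The view shows the open gripper hanging over the cap, with the near finger at about (290,340) and the pedal down. I descend now, watching the force.

```bash
python3 -m creep '[[[0.002,-0.01,0.05],[0,0,0],-1],[[0.002,-0.01,0.1],[0,0,0],-1],[[0.002,-0.01,0.15],[0,0,0],-1],[[0.002,-0.01,0.2],[0,0,0],-1],[[0.002,-0.01,0.255],[0,0,0],-1],[[0.002,-0.01,0.255],[0,0,0],-1]]' && python3 -m creep '[[[0,0,0],[0,0,0],0.1],[[0,0,0],[0,0,0],0.2],[[0,0,0],[0,0,0],0.3]]' 20
```

```text
t: 4.95
eef_pos: [0.5047, 0.0087, 0.0971]
tool_rot: [-179.9, 0.1, 21.2]
wrist_force: [-0.2, -0.4, 0.6]
gripper_width: 0.0851
gripper_force: 0.0
t: 5.25
eef_pos: [0.5059, 0.0082, 0.0998]
tool_rot: [179.9, -0.1, 21.2]
wrist_force: [-0.4, -4.7, 3.5]
gripper_width: 0.0575
gripper_force: 21.9
```

```bash
python3 -m creep '[[[0,0,0],[0,0,0],1],[[0,0,0],[0,0,0],1],[[0,0,0],[0,0,0],1]]' 90; python3 - <<'E'
from h import *;import cv2
print(sensors.observe()["wrist_torque"])
b=np.array(optics.get_image("side"))
cv2.imwrite("pics/s3.png",cv2.resize(b[150:270,270:390],(600,600),interpolation=cv2.INTER_CUBIC))
E
```

```text
t: 5.55
eef_pos: [0.506, 0.0082, 0.0999]
tool_rot: [179.9, -0.1, 21.2]
wrist_force: [-0.9, -4.5, 6.9]
gripper_width: 0.0562
gripper_force: 93.8
[-0.73870816  0.14653083 -0.0352738 ]
```

View pics/s3.png

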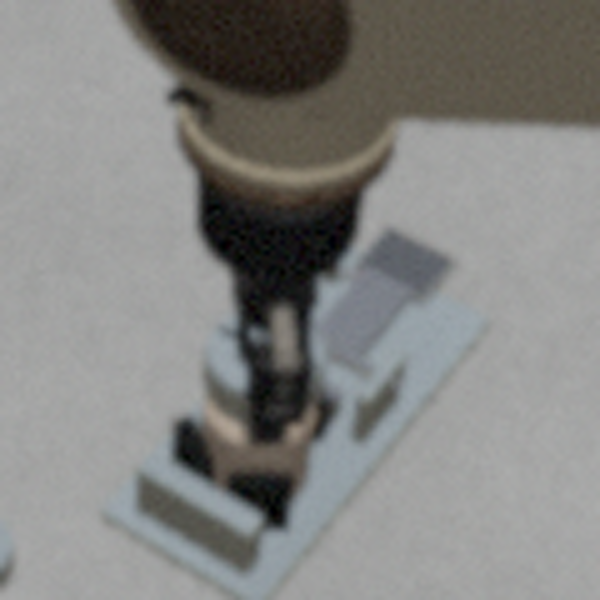

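The fingers are on either side of the cap. The near finger is at about crop x=278 and the cap centre at about 265, so I check that offset numerically.

```bash
python3 - <<'E'
from h import *
s=sensors.observe();Rt=R.from_euler("xyz",s["tool_rot"],degrees=True)
f=lambda P:(proj("side",P)-[270,150])*5
print("cap top c",f([.5053,.0077,.11]),"mid",f([.5053,.0077,.097]))
for z in(.02,0):print("near finger back",f(s["eef_pos"]+Rt.apply([0,-.038,z])), f(s["eef_pos"]+Rt.apply([0,-.03,z])))
for dx in (-.011,.011):print(f(s["eef_pos"]+Rt.apply([dx,-.035,.02])))
E
```

```text
cap top c [265.85286333 349.43049575] mid [264.23344595 365.80321809]
near finger back [267.58879075 448.75324893] [266.08579712 435.56298789]
near finger back [270.22849033 424.42742075] [268.69019719 411.16290282]
[289.39213189 443.10578242]
[244.64996905 444.47785648]
```

```bash
python3 -m creep '[[[0,0,0],[0,0,-0.02],1],[[0,0,0],[0,0,-0.04],1],[[0,0,0],[0,0,-0.06],1],[[0,0,0],[0,0,-0.08],1],[[0,0,0],[0,0,-0.1],1],[[0,0,0],[0,0,-0.1],1]]'; python3 -c "
from h import *
print(sensors.observe()['wrist_torque'])"
```

```text
t: 6.2
eef_pos: [0.5058, 0.0083, 0.0999]
tool_rot: [179.9, -0.0, 39.4]
wrist_force: [-3.3, -2.6, 9.5]
gripper_width: 0.0565
gripper_force: 94.0
[-0.5817012   0.38057755  0.04220169]
```

```bash
python3 - <<'E'
from h import *;import cv2
b=np.array(optics.get_image("side"))
cv2.imwrite("pics/s4.png",cv2.resize(b[185:265,290:370],(600,600),interpolation=cv2.INTER_CUBIC))
E
```

```text
(no output)
```

View pics/s4.png

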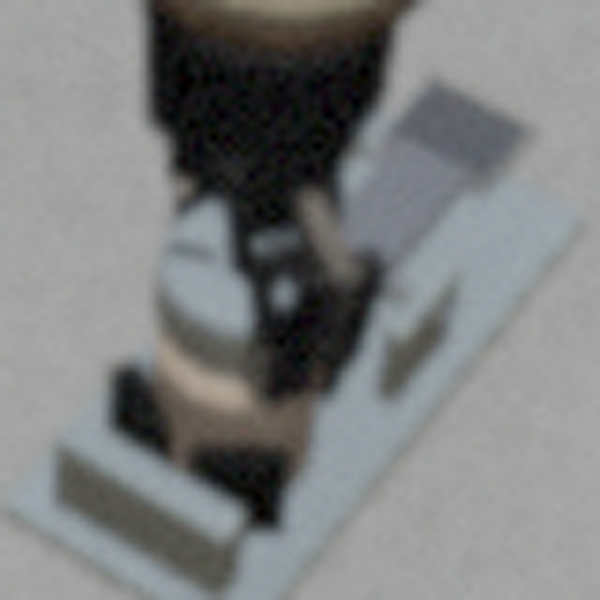

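The dark mark is now at about (172,248) to (208,247), nearly level, so the cap appears to be turning. I quantify the angle.

```bash
python3 - <<'E'
from h import *
g=lambda x,y:plane("side",(290+(x+.5)/7.5-.5,185+(y+.5)/7.5-.5),.11)
h=lambda x,y:plane("side",(285+(x+.5)/6-.5,180+(y+.5)/6-.5),.11)
for a,b in((g(172,249),g(209,247)),(h(178,204),h(208,216))):
    d=(a-b)[:2];print(a,np.degrees(np.arctan2(d[1],d[0])),np.linalg.norm(d))
m=(g(172,249)+g(209,247))/2-[.5067,.0078,.11];print(m,np.degrees(np.arctan2(m[1],m[0])))
m=(h(178,204)+h(208,216))/2-[.506,.0047,.11];print(m,np.degrees(np.arctan2(m[1],m[0])))
E
```

```text
[0.53197803 0.00980647 0.11      ] 22.93185283682514 0.012211154913012156
[ 0.5317511  -0.00438686  0.11      ] -8.926655964109191 0.013702367147907213
[ 1.96549877e-02 -3.72483150e-04  4.16333634e-17] -1.0856866682680308
[ 1.89829029e-02 -8.02376341e-03 -1.38777878e-17] -22.912987652111422
```

```bash
python3 -m creep '[[[0,0,0],[0,0,-0.02],1],[[0,0,0],[0,0,-0.045],1],[[0,0,0],[0,0,-0.07],1],[[0,0,0],[0,0,-0.095],1],[[0,0,0],[0,0,-0.12],1],[[0,0,0],[0,0,-0.145],1]]'; python3 -c "
from h import *
print(sensors.observe()['wrist_torque'])"; python3 -m creep '[[[0,0,0],[0,0,-0.025],1],[[0,0,0],[0,0,-0.05],1],[[0,0,0],[0,0,-0.075],1],[[0,0,0],[0,0,-0.1],1],[[0,0,0],[0,0,-0.125],1],[[0,0,0],[0,0,-0.14],1],[[0,0,0],[0,0,-0.14],1]]'; python3 -c "
from h import *;import cv2
print(sensors.observe()['wrist_torque'])
b=np.array(optics.get_image('side'))
cv2.imwrite('pics/s5.png',cv2.resize(b[185:265,290:370],(600,600),interpolation=cv2.INTER_CUBIC))"
```

```text
t: 6.85
eef_pos: [0.5058, 0.0082, 0.0999]
tool_rot: [179.9, 0.0, 65.5]
wrist_force: [-4.0, -5.1, 9.9]
gripper_width: 0.0567
gripper_force: 94.0
[-0.77558093  0.45597226 -0.10434249]
t: 7.55
eef_pos: [0.5061, 0.0085, 0.1001]
tool_rot: [179.9, 0.0, 90.7]
wrist_force: [0.2, -1.2, 9.0]
gripper_width: 0.0564
gripper_force: 94.0
[-0.16919454  0.10404836  0.03308014]
```

View pics/s5.png

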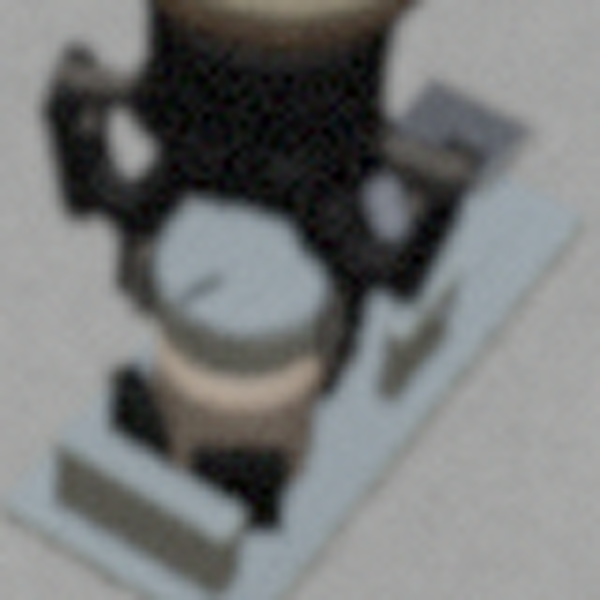

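The cap has turned. The mark is now at (185,300) to (218,278), about 70° round, and the wrist torque has dropped away, so the thread has let go. I lift slowly.

```bash
python3 -m creep '[[[0,0,-0.01],[0,0,0],1],[[0,0,-0.02],[0,0,0],1],[[0,0,-0.03],[0,0,0],1],[[0,0,-0.03],[0,0,0],1]]'
```

```text
t: 8.0
eef_pos: [0.5056, 0.0084, 0.1053]
tool_rot: [180.0, 0.0, 90.5]
wrist_force: [1.8, -2.4, 1.4]
gripper_width: 0.0562
gripper_force: 95.6
```

```bash
python3 -m creep '[[[0,0,-0.02],[0,0,0],1],[[0,0,-0.04],[0,0,0],1],[[0,0,-0.06],[0,0,0],1],[[0,0,-0.08],[0,0,0],1],[[0,0,-0.1],[0,0,0],1],[[0,0,-0.125],[0,0,0],1],[[0,0,-0.15],[0,0,0],1],[[0,0,-0.165],[0,0,0],1],[[0,0,-0.165],[0,0,0],1],[[0,0,-0.165],[0,0,0],1]]'; python3 -c "
from h import *;import cv2
print(sensors.observe()['wrist_torque'])
b=np.array(optics.get_image('side'))
cv2.imwrite('pics/s6.png',cv2.resize(b[175:265,285:375],(600,600),interpolation=cv2.INTER_CUBIC))"
```

```text
t: 9.0
eef_pos: [0.5054, 0.0086, 0.1379]
tool_rot: [-180.0, -0.0, 90.5]
wrist_force: [-0.5, -0.8, 0.7]
gripper_width: 0.0563
gripper_force: 95.8
[-0.03593353 -0.01280119  0.01751631]
```

View pics/s6.png

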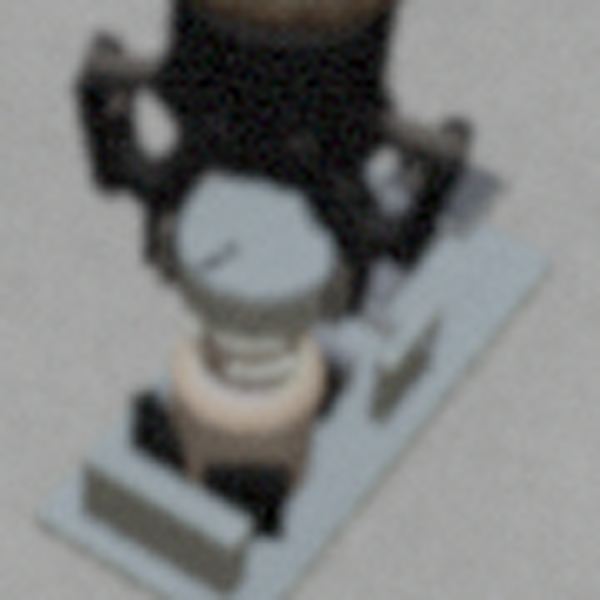

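The cap is off, held level, with the bare neck visible below it at about (255,365). The jar is still clamped and the pedal is down. I do a quick height check on the cap-top centre at about (256,240).

```bash
python3 -c "
from h import *
for z in(.143,.148,.153):print(z,(proj('side',[.5053,.0078,z])-[285,175]+.5)*600/90)
print((proj('side',[.5053,.0078,.11])-[290,185]+.5)*7.5)"
```

```text
0.143 [263.3969619  245.45493244]
0.148 [264.28026559 236.52236425]
0.153 [265.1702246  227.52249294]
[252.4449392  265.62175313]
```

```bash
python3 -c "
from cell import env
print(env.job_done())"
```

```text
the job is handed in; nothing more can be done
None
```

I handed the job in at about 9 s: the pedal is down at its stop, the jar is clamped, and the cap is unscrewed and held level about 2 cm above the mouth; I don't have the verdict.

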